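# Click an ampoule cassette into the dispenser bay

## Robot

A 6-joint arm with a two-finger parallel gripper is mounted at the origin on the work surface. World frame = base frame: x ahead of the robot, y to its left, z up, the work surface at z = 0. Lengths are in m, angles in rad, forces in N, time in s.
With the tool pointing down it reaches from about 0.35 to 0.8 m from the base axis. Payload 7.3 kg.
Tool frame: the origin (TCP) lies between the finger pads; the fingertips stand 25 mm ahead of it and the grasp point (between the pads) lies 6 mm ahead of it (r.tip_extent is the distance from the TCP to the fingertips, in m); z points along the fingers, y is the direction in which the jaws open and shut (so a half turn about z gives the same grasp; the last joint's range is limited). The gripper opens to 85 mm and grips with 20 to 120 N. Pads are 22 mm wide; open, the fingers measure 114 mm over their backs; the gripper's body (76 mm by 85 mm) begins 54 mm behind the grasp point. The pads swing forward as they close: fully open they stand 13 mm farther back than shut.
Start: joints at [1.142, 0.342, 1.524, -0, 1.275, -0.146], TCP at [0.146, 0.504, 0.256] pointing down, gripper open.
Joint ranges: [-2.53, 2.53], [-0.77, 2.02], [0.04, 2.7], [-1, 4.14], [0.28, 2.66], [-3.11, 3.11]. Speed limits (rad/s): [2.57, 2.57, 3.14, 3.14, 3.14, 3.14].

## Interface

Orientations are given as a unit quaternion [x, y, z, w].
In Python, from workcell import r, command_gripper, optics gives the robot as it stands. The module is installed in compiled form; this text tells all that it offers. Calls block until the motion is done:
- r.reach(position, orientation): joint-space move of the TCP to a pose.
- r.move_straight(position, orientation=None, speed=0.15, max_force=None): straight line of the TCP; orientation=None keeps the orientation; speed is the mean speed in m/s. With max_force (N) it stops when the force on the tool has changed by that much, and returns True; else False.
- r.movej(angles): joint-space move.
- command_gripper(opening, force=None): finger opening in m; force is the grip in N (None keeps the last); returns when the fingers have stopped.
- r.hold(seconds).
- r.solve_ik(position, orientation): joint angles nearest the present ones, or None.
- r.read_state(): the state.
- optics.get_image(name): name is "side" or "top"; returns (picture, depth): 384x512x3 uint8, red, green, blue; 384x512 float32, m along the optical axis (not along the pixel's ray), 0 where there is no reading.
- optics.camera_model(name): a dict with "K" (3x3 intrinsics, pixels), "R" (3x3) and "t" (3): a world point X has camera coordinates R X + t. Camera axes: x right, y down, z forward; pixel columns grow to the right and rows downward; lengths in m; the calibration is good to about 2 mm. A picture is of the moment at which its call begins. camera_model takes no time and is no camera call.
A pose or a line that the arm cannot do raises r.PlanningError and nothing moves.
- r.finish_job(): hands the job in, once; it reports no verdict.
The state is a dict: "time_s": time; "joint_positions": joint angles; "dq": joint speeds; "tau": joint torques, N m; "eef_pos": TCP position; "eef_rot": TCP orientation; "contact_force": force on the tool from outside, world axes, zero at the start; "torque": the same for the moment, N m; "grip_width": finger opening in m.
Only numpy, scipy, OpenCV 4.12 (cv2) and the standard library are available. Lean on these libraries where they do the work, as an engineer would, in place of code of your own. Each camera call takes 0.05 s, during which the arm holds its last target. There are 200 camera calls.

## Task

Load the cassette of yellow ampoules into the dispenser's bay: set it upright at the open mouth, slide it along the lane floor so that it pushes the red spring catch aside, and on until it is home against the blue head and the catch snaps back behind it, then let go. Either end may lead. Leave the green cassette where it stands and never tip the yellow one over.

Things in the scene. Friction and masses are not known exactly. Their poses are not given: they have to be found in the camera images.
- yellow_cassette_center (a point): Centre (40 mm above the underside) of the loose cassette with yellow ampoules. White block 100 (own x) x 56 (y) x 40 mm high, 0.25 kg; mid-top an upright yellow grip fin 36 long (x), 16 thick (y), from 40 to 80 mm above the underside: grip its 16 mm from above. 3 ampoules at each end, 39 mm from centre in x, tops at 70 mm. Stands on the worktop; same either way round.
- bay: Fixed loading bay; origin mid-bay at worktop level, x along the lane from mouth to stop, z up. Dark floor plate, top z=6 mm, x -210 to +160, 150 wide. White walls (tops z=36) leave a lane 70 wide about y=0, x -50 to +120; mouth flares to 120 wide at x=-80; open floor from there to -210. Stop: face of blue head at x=+120 (top z=62), so a cassette fully home has its centre at x=+70 mm.
- catch (a joint): Red spring leaf, 50 mm long, 24 high, hinged on the left (+y) lane wall at bay x=-36 mm, slanting into the lane towards the stop; tip at rest at x=+10, y=+16 mm. Angle in rad: 0 at rest in the lane, about 0.4 flush with the wall. Spring about 3 N at the tip; sliding past takes a push of 3 to 8 N. It snaps back to 0 behind the cassette once the cassette's centre passes x = +62 mm.
- green_cassette: Bystander, not to be moved: a loose cassette of the same shape and size with green handle and green ampoules; origin at the centre of its underside, x along its length.

How it is judged:
On the way, in this order (a step that is already met when the one before it is completed fails the run):
1. the yellow cassette stands in the mouth of the lane, on its floor, ahead of the catch (x of yellow_cassette_center in the frame of bay between -0.19 and -0.03 m and y of yellow_cassette_center in the frame of bay between -0.04 and 0.04 m and z of yellow_cassette_center in the frame of bay below 0.062 m), for 0.1 s.
2. sliding in low along the lane, it pushes the catch aside (over 0.15 rad) (value of joint catch above 0.15 rad and x of yellow_cassette_center in the frame of bay between -0.08 and 0.064 m and z of yellow_cassette_center in the frame of bay below 0.062 m), for 0.05 s.
At the end, for the whole second after the job is handed in: The yellow cassette stands released, at rest and upright on the lane floor, its centre at most 13 mm short of home, within 12 mm of the lane's middle and 11 degrees of its direction, the catch sprung back (under 0.08 rad) behind it, the green cassette within 30 mm of its start (x of yellow_cassette_center in the frame of bay between 0.057 and 0.075 m and y of yellow_cassette_center in the frame of bay between -0.012 and 0.012 m and z of yellow_cassette_center in the frame of bay below 0.052 m and angle between the x axis of yellow_cassette_center and the x axis of bay, either way round below 0.2 rad and angle between yellow_cassette_center's own z axis and vertical below 0.1 rad and value of joint catch below 0.08 rad and linear speed of yellow_cassette below 0.02 m/s and distance of green_cassette from where it was at the start of the episode below 0.03 m); the robot touches nothing.
It fails at once if the green cassette is moved by more than 30 mm (distance of green_cassette from where it was at the start of the episode above 0.03 m).
It fails at once if the yellow cassette is tipped over (more than 45 degrees) (angle between yellow_cassette_center's own z axis and vertical above 0.785 rad).
It also fails if it takes over 48 s, if anything falls off the work surface, if the arm or the gripper's body presses on something with over 40 N, if the wrist force passes 120 N, or if a joint passes its speed limit or range.

## Working session

There is one attempt and no reset: what is moved stays moved. The work goes in short steps, each a Python script; the robot and the scene stay as the last script left them, time stands still between calls to the robot, and variables do not carry over. Pictures are saved under pics/ and viewed, about 8 in all and at most 12, crops included, and the job is handed in when it is done.

```bash
mkdir -p pics
python3 - <<'E'
from workcell import r, optics
import cv2, numpy as np
for n in ("top","side"):
    p,d=optics.get_image(n); np.savez(f"{n}0.npz",p=p,d=d,**optics.camera_model(n))
    cv2.imwrite(f"pics/{n}0.png",p[:,:,::-1])
    m=optics.camera_model(n); print(n,m["K"].round(1).tolist(),(-m["R"].T@m["t"]).round(3), (d>0).mean())
E
```

```text
top [[476.5, 0.0, 255.3], [0.0, 476.5, 183.8], [0.0, 0.0, 1.0]] [ 0.437 -0.082  1.081] 0.995880126953125
side [[412.5, 0.0, 256.8], [0.0, 412.5, 191.1], [0.0, 0.0, 1.0]] [0.449 0.744 0.584] 0.9959157307942709
```

View pics/top0.png

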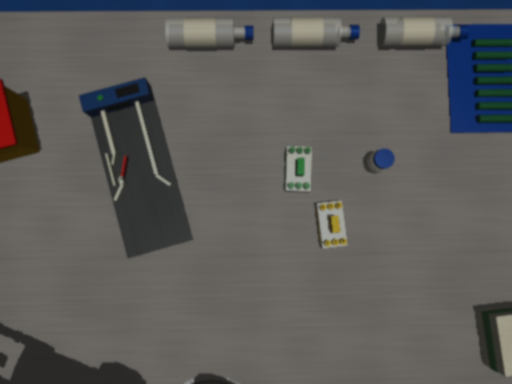

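View pics/side0.png

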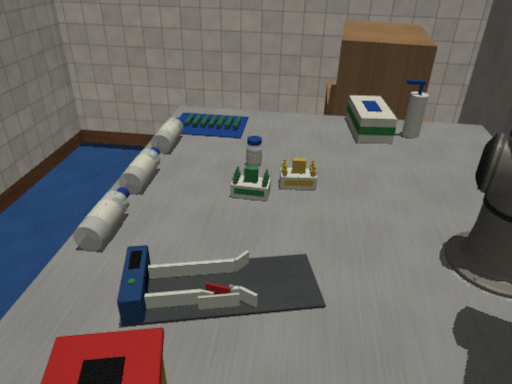

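The top view shows the bay at upper left, with its head at (115,97) and its mouth end at (160,248). The yellow cassette is at (333,224) and the green one at (299,168). The side view agrees. Next I measure them.

```bash
cat > h.py <<'E'
import numpy as np, cv2
def cast(m,uv,z):
    uv=np.atleast_2d(uv).astype(float); c=-m["R"].T@m["t"]
    d=np.c_[uv,np.ones(len(uv))]@np.linalg.inv(m["K"]).T@m["R"]
    return (c+d*((z-c[2])/d[:,2])[:,None])[:,:2]
def cloud(m,d):
    v,u=np.indices(d.shape); q=np.stack([u,v,np.ones_like(u)],-1)@np.linalg.inv(m["K"]).T*d[...,None]
    return (q-m["t"])@m["R"]
def pix(mask): v,u=np.nonzero(mask); return np.c_[u,v]
def big(mask):
    n,l,s,_=cv2.connectedComponentsWithStats(mask.astype(np.uint8)); return l==1+s[1:,4].argmax()
def rect(xy):
    c,s,a=cv2.minAreaRect((xy*1000).astype(np.float32)); b=cv2.boxPoints((c,s,a))/1000
    e=b[1]-b[0]; f=b[2]-b[1]; L=e if np.hypot(*e)>np.hypot(*f) else f
    return np.array(c)/1000,sorted(s),np.degrees(np.arctan2(L[1],L[0]))%180,b
E
python3 - <<'E'
from h import *
for n in ("top","side"):
    f=np.load(n+"0.npz"); p,d=f["p"],f["d"]; P=cloud(f,d); Z=P[...,2]
    hsv=cv2.cvtColor(p,cv2.COLOR_RGB2HSV); H,S,V=[hsv[...,i].astype(int) for i in range(3)]
    x,y=P[...,0],P[...,1]
    print("==",n,"table z",np.median(Z[abs(Z)<.02]).round(4))
    ytop=(H>15)&(H<32)&(S>120)&(Z>.074)&(Z<.088)&(x>.1)&(x<.9)&(y<0)&(y>-.45)
    print("yellow fin",ytop.sum(), rect(cast(f,pix(ytop),.08))[:3], np.median(Z[ytop]))
    for nm,cy in (("yel",(333,224)),("grn",(299,168))):
        if n=="top":
            box=np.zeros_like(ytop); box[cy[1]-30:cy[1]+30,cy[0]-26:cy[0]+26]=1
            m=big(box&(Z>.03)&(Z<.048)); print(nm,m.sum(),rect(cast(f,pix(m),.04))[:3],np.median(Z[m]))
    bayr=(x>.15)&(x<.8)&(y>.05)&(y<.5)
    pl=big(bayr&(V<70)&(S<90)&(Z>0)&(Z<.015)); c,s,a,b=rect(cast(f,pix(pl),.006)); print("plate",c,s,a,b.round(3).tolist(),np.median(Z[pl]))
    hd=big(bayr&(H>100)&(H<125)&(S>120)&(Z>.055)&(Z<.07)); c,s,a,b=rect(cast(f,pix(hd),.062)); print("head",c,s,a,b.round(3).tolist(),np.median(Z[hd]))
    rd=bayr&((H<8)|(H>172))&(S>130)&(Z<.05); q=P[rd]; print("red",rd.sum(),q.min(0).round(3),q.max(0).round(3),np.median(q,0))
E
```

```text
== top table z 0.0001
yellow fin 116 (array([ 0.45508807, -0.27029041]), [19.07729721069336, 58.07986831665039], np.float32(173.79602)) 0.07988320667018081
yel 803 (array([ 0.44234686, -0.26868973]), [57.665245056152344, 99.66847229003906], np.float32(5.3505917)) 0.03969075262292213
grn 783 (array([ 0.56551312, -0.1989808 ]), [57.00641632080078, 100.20576477050781], np.float32(176.91805)) 0.039633381262497526
plate [0.55450928 0.15397542] [150.09161376953125, 334.56365966796875] 15.141479 [[0.37299999594688416, 0.18299999833106995], [0.4129999876022339, 0.03799999877810478], [0.7360000014305115, 0.125], [0.6959999799728394, 0.27000001072883606]] 0.006084884202503308
head [0.72786859 0.19935471] [39.18574905395508, 148.18687438964844] 104.9585 [[0.6899999976158142, 0.26600000262260437], [0.7279999852180481, 0.12300000339746475], [0.765999972820282, 0.13300000131130219], [0.7279999852180481, 0.2759999930858612]] 0.06170899403020995
red 88 [0.556 0.182 0.003] [0.599 0.2   0.036] [0.57813784 0.18707729 0.02845289]
== side table z 0.0004
yellow fin 55 (array([ 0.44452502, -0.26436951]), [26.23952865600586, 33.37507629394531], np.float32(177.91663)) 0.07981780923660348
plate [0.57391632 0.15983081] [152.6702880859375, 371.24169921875] 15.259578 [[0.375, 0.1850000023841858], [0.41499999165534973, 0.03700000047683716], [0.7730000019073486, 0.13500000536441803], [0.7329999804496765, 0.28200000524520874]] 0.0062084437345336805
head [0.72933429 0.20499579] [39.000938415527344, 155.402099609375] 105.284065 [[0.6899999976158142, 0.2750000059604645], [0.7310000061988831, 0.125], [0.7689999938011169, 0.13500000536441803], [0.7279999852180481, 0.2849999964237213]] 0.0622238634696374
red 189 [ 0.557  0.153 -0.   ] [0.787 0.301 0.034] [0.58118343 0.18739214 0.02570488]
```

Both views agree. The bay origin is about (0.595, 0.1645) with yaw 15.1°. The plate edge and the head face give the same origin to within 3 mm. The yellow cassette is at (0.442, -0.269) with yaw 5.3°, and its size and height match what was given. I grasp it now.

```bash
cat >> h.py <<'E'
from scipy.spatial.transform import Rotation as Ro
O=np.array([.595,.1645]); A=np.radians(15.1)
def bay(x,y,z): return [*(O+[[np.cos(A),-np.sin(A)],[np.sin(A),np.cos(A)]]@np.array([x,y])),z]
def unbay(p): return np.array([[np.cos(A),np.sin(A)],[-np.sin(A),np.cos(A)]])@(np.array(p[:2])-O)
def down(a): return (Ro.from_euler("z",a)*Ro.from_euler("x",np.pi)).as_quat()
E
python3 - <<'E'
from workcell import r, command_gripper, optics
from h import *
q=down(np.radians(5.35)); qb=down(A); Y=[.4430,-.2685]; up=.19
for p,o in [([*Y,up],q),([*Y,.072],q),(bay(-.145,0,up),qb),(bay(-.145,0,.078),qb),(bay(.072,0,.078),qb)]:
    print(np.round(r.solve_ik(p,o),2))
r.reach([*Y,up],q); command_gripper(.06,40)
print(r.move_straight([*Y,.072],q,speed=.1,max_force=15), r.read_state()["eef_pos"])
command_gripper(0,40); s=r.read_state(); print(s["grip_width"],s["contact_force"],s["time_s"])
r.move_straight([*Y,.15],q,speed=.1); s=r.read_state(); print(s["grip_width"],s["contact_force"],s["eef_pos"],s["time_s"])
p,d=optics.get_image("side"); cv2.imwrite("pics/side1.png",p[:,:,::-1])
E
```

```text
[-0.69  0.39  1.64 -0.    1.11  0.78]
[-0.69  0.55  1.77 -0.    0.82  0.78]
[ 0.11  0.32  1.76 -0.    1.06  1.42]
[ 0.11  0.48  1.89 -0.    0.77  1.42]
[ 0.16  0.8   1.22 -0.    1.12  1.47]
False [ 0.44331311 -0.2687589   0.0725653 ]
0.015534965580300169 [ 0.16461639 -1.75234441 -0.7879729 ] 5.1917
0.015587999145201658 [-0.57097729 -0.86659888 -2.29132504] [ 0.44264383 -0.26822705  0.14940858] 6.125
```

View pics/side1.png

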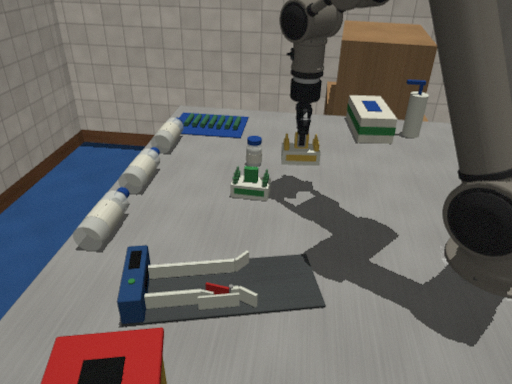

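The cassette is held upright at (300,150) with a gripper width of 15.6 mm, and the green one at (251,184) hasn't moved. Next I set it down at the mouth.

```bash
python3 - <<'E'
from workcell import r, command_gripper, optics
from h import *
qb=down(A)
r.move_straight(bay(-.145,0,.15),qb,speed=.15)
r.move_straight(bay(-.145,0,.09),qb,speed=.1)
print(r.move_straight(bay(-.145,0,.0755),qb,speed=.02,max_force=5))
s=r.read_state(); print(s["grip_width"],s["contact_force"],s["eef_pos"],unbay(s["eef_pos"]),s["time_s"])
f=optics.camera_model("top"); p,d=optics.get_image("top"); P=cloud(f,d)
for n in ("top","side"): 
    p,_=optics.get_image(n); p=p[:,:,::-1]
    p=p[60:280,50:270] if n=="top" else p[200:350,100:340]
    cv2.imwrite(f"pics/{n}2.png",cv2.resize(p,None,fx=2.5,fy=2.5))
E
python3 -c "
import cv2,numpy as np
a=cv2.imread('pics/top2.png');b=cv2.imread('pics/side2.png');a=cv2.resize(a,(375,375));b=cv2.resize(b,(420,262))
b=cv2.copyMakeBorder(b,0,113,0,0,0);cv2.imwrite('pics/c2.png',np.hstack([a,b]))"
```

```text
True
0.015115443459411591 [-0.38347833 -0.79920988  4.05298322] [0.45494949 0.12651138 0.07771416] [-0.14511114 -0.00019318] 10.3083
```

View pics/c2.png

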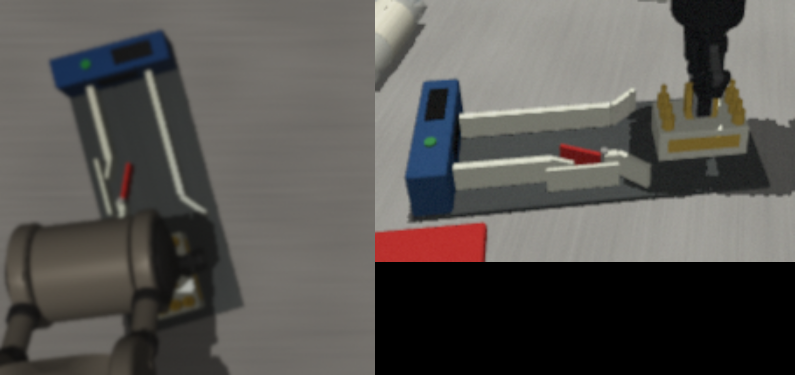

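The cassette stands flat on the floor plate at the mouth, in line with the lane (side crop, about (700,125)). The catch is at rest. Now I slide it in.

Run:
```python
from workcell import r, command_gripper, optics
from h import *
qb=down(A); z=float(r.read_state()["eef_pos"][2]); r.hold(.2)
def rep(h):
    s=r.read_state(); f=s["contact_force"]; print(h,unbay(s["eef_pos"]).round(4),s["eef_pos"][2].round(4),"F bay",unbay(f[:2]+O).round(1),f[2].round(1),s["grip_width"].round(4),s["time_s"].round(1))
for x in (-.06,-.01,.03,.055,.078):
    h=r.move_straight(bay(x,0,z),qb,speed=.04 if x>-.02 else .06,max_force=16); rep(h)
    if h: break
p,_=optics.get_image("side"); cv2.imwrite("pics/side3.png",cv2.resize(p[200:350,100:340,::-1],None,fx=3,fy=3))
```

```text
Traceback (most recent call last):
AttributeError: 'float' object has no attribute 'round'
```

Run:
```python
from workcell import r, command_gripper, optics
from h import *
qb=down(A); z=.0777
def rep(h):
    s=r.read_state(); f=np.array(s["contact_force"]); print(h,unbay(s["eef_pos"]).round(4),"z %.4f"%s["eef_pos"][2],"F bay",unbay(f[:2]+O).round(1),"%.1f w %.4f t %.1f"%(f[2],s["grip_width"],s["time_s"]))
rep(0)
for x in (-.06,-.01,.03,.055,.078):
    if x<-.05 and unbay(r.read_state()["eef_pos"])[0]>-.07: continue
    h=r.move_straight(bay(x,0,z),qb,speed=.04 if x>-.02 else .06,max_force=16); rep(h)
    if h: break
p,_=optics.get_image("side"); cv2.imwrite("pics/side3.png",cv2.resize(p[200:350,100:340,::-1],None,fx=3,fy=3))
```

```text
0 [-0.1447 -0.0002] z 0.0778 F bay [-1.4 -0.3] 3.7 w 0.0157 t 11.0
True [-0.1445 -0.0002] z 0.0780 F bay [-0.8  0.1] 6.0 w 0.0153 t 11.3
```

View pics/side3.png

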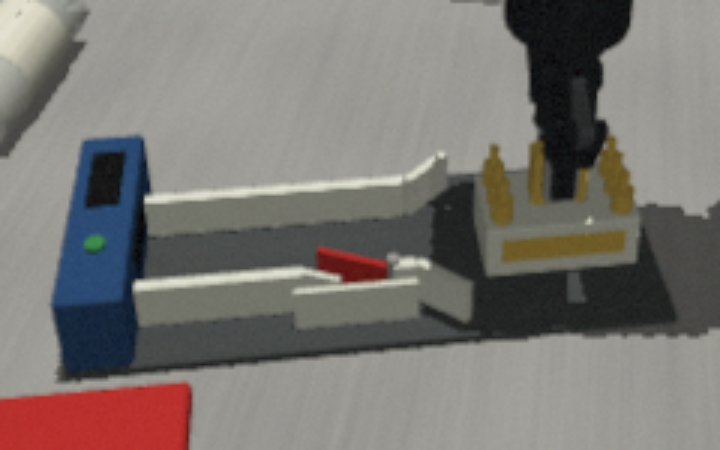

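The image shows the cassette still at the mouth: the force stop tripped straight away because the tool was pressing down on the floor. I'll unload about 1 mm and slide again.

Run:
```python
from workcell import r, command_gripper, optics
from h import *
qb=down(A); z=.0792
def rep(h):
    s=r.read_state(); f=np.array(s["contact_force"]); print(h,unbay(s["eef_pos"]).round(4),"z %.4f"%s["eef_pos"][2],"F bay",unbay(f[:2]+O).round(1),"%.1f w %.4f t %.1f"%(f[2],s["grip_width"],s["time_s"]))
r.move_straight(bay(-.1445,0,z),qb,speed=.02); r.hold(.2); rep(0)
for x in (-.06,-.01,.03,.055,.078):
    h=r.move_straight(bay(x,0,z),qb,speed=.04,max_force=22); rep(h)
    if h: break
p,_=optics.get_image("side"); cv2.imwrite("pics/side4.png",cv2.resize(p[200:350,100:340,::-1],None,fx=3,fy=3))
```

```text
0 [-0.1447  0.    ] z 0.0790 F bay [0.7 0.3] -2.1 w 0.0153 t 11.8
False [-0.0601 -0.    ] z 0.0791 F bay [-2.9 -2.8] -3.8 w 0.0152 t 14.0
False [-0.01 -0.  ] z 0.0792 F bay [-0.5 -2.1] -3.2 w 0.0155 t 15.4
False [ 0.0301 -0.0001] z 0.0792 F bay [-0.9 -2.7] -4.0 w 0.0152 t 16.6
False [ 0.0556 -0.0001] z 0.0794 F bay [ 1.4 -2.8] -2.1 w 0.0152 t 17.4
True [0.0711 0.0005] z 0.0782 F bay [-0.   0.8] -2.1 w 0.0156 t 17.8
```

View pics/side4.png

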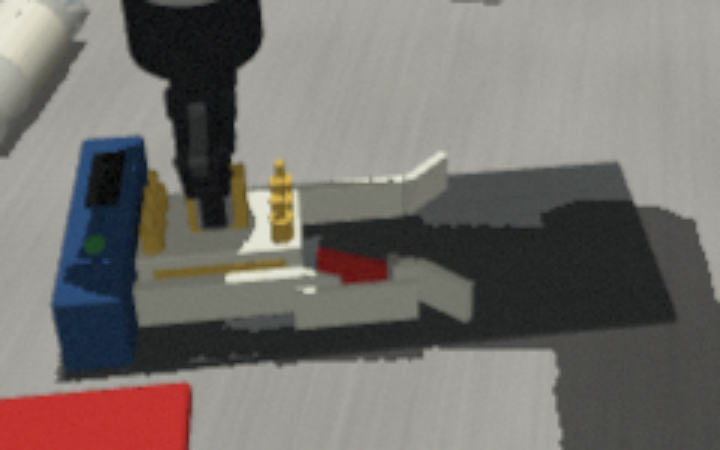

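The cassette is home against the head and the red catch (350,265) is back behind it. The stop came at x=+71 mm. I lower it gently, release, retreat and check.

Run:
```python
from workcell import r, command_gripper, optics
from h import *
qb=down(A); r.hold(.2)
e=np.array(r.read_state()["eef_pos"]); 
print(r.move_straight([*e[:2],.0765],qb,speed=.01,max_force=3))
command_gripper(.04); e=r.read_state()["eef_pos"]
r.move_straight([e[0],e[1],.19],qb,speed=.1)
r.reach([.40,-.05,.28],down(0)); r.hold(.2)
f=optics.camera_model("top"); p,d=optics.get_image("top"); P=cloud(f,d); Z=P[...,2]
np.savez("top5.npz",p=p,d=d,**f)
B=np.stack([P[...,0],P[...,1]],-1)-O; bx=B@[np.cos(A),np.sin(A)]; by=B@[-np.sin(A),np.cos(A)]
H,S,V=[c.astype(int) for c in cv2.split(cv2.cvtColor(p,cv2.COLOR_RGB2HSV))]
m=big((bx>-.05)&(bx<.118)&(abs(by)<.035)&(Z>.038)&(Z<.056)); c,s,a,b=rect(cast(f,pix(m),.046)); print("yel",unbay(c),s,a,np.median(Z[m]))
fin=(bx>.03)&(bx<.11)&(abs(by)<.03)&(Z>.08)&(Z<.092); c,s,a,b=rect(cast(f,pix(fin),.086)); print("fin",unbay(c),s,np.median(Z[fin]))
rd=(abs(bx)<.05)&(abs(by)<.06)&((H<8)|(H>172))&(S>120); print("red tip bay x,y max/min",bx[rd].max(),by[rd].min(),rd.sum())
g=np.zeros_like(rd); g[138:198,273:325]=1; m=big(g&(Z>.03)&(Z<.048)); print("green",rect(cast(f,pix(m),.04))[:3])
print(r.read_state()["time_s"])
q,_=optics.get_image("side"); cv2.imwrite("pics/s5.png",np.hstack([cv2.resize(q[200:350,100:340,::-1],(480,300)),cv2.resize(p[70:220,70:220,::-1],(300,300))]))
```

```text
True
yel [ 0.06779959 -0.0003101 ] [57.702125549316406, 100.46736145019531] 15.085742 0.04595791545548062
fin [0.06859189 0.00023203] [16.726449966430664, 37.13414764404297] 0.0857146133248411
red tip bay x,y max/min 0.010208141941270638 0.016220908431184906 92
green (array([ 0.56560175, -0.19898558]), [57.00641632080078, 100.02816009521484], np.float32(176.91805))
21.55
```

View pics/s5.png

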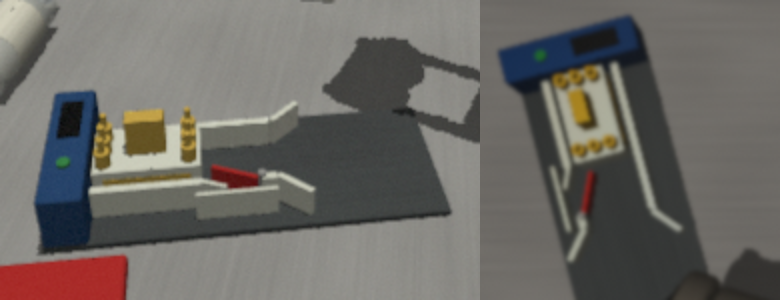

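The cassette stands home in the lane, at (145,140) in the side crop. The catch is at its rest position behind it and the gripper is clear.

```bash
python3 -c "
from workcell import r
r.finish_job()"
```

```text
the job is handed in; nothing more can be done
```

The yellow cassette is loaded, released and handed in. I gripped it by its fin, set it on the floor at the mouth and slid it past the catch until it met the blue head. I then let go and moved the arm clear, at about 21.6 s.

Last checks before hand-in, from the top camera:
- **Yellow cassette:** its centre is at bay x = +68 mm and y ≈ 0, in line with the lane. Its top is at 46 mm, so it stands flat on the lane floor.
- **Catch:** the tip is at (+10, +16) mm, its rest position, behind the cassette.
- **Green cassette:** it has moved less than 1 mm.

**Mishaps:**
- My first slide script crashed on a print error.
- The next slide stopped at once on the force limit, because the tool was pressing the cassette onto the floor. I raised it about 1 mm and the slide then went through. The cassette therefore rode very low but partly unloaded along the lane.

No final check failed.

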